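# Tighten the bench water outlet to its mark and set the drip tray

### The job

Screw the elbow of the bench water outlet further down its threaded stub, clockwise seen from above, and stop with its spout pointing along the red line. Then lift the blue drip tray out of its white nest and stand it flat on the bench inside the yellow outline, its near edge just under the spout's end and its grip fin in line with the spout. Leave the other things where they are.

Things in the scene. Friction and masses are not known exactly. Their poses are not given: they have to be found in the camera images.
- elbow_block (a point): Blue-grey elbow started on a vertical threaded stub. Point: on the stub axis, mid-height of its flat-sided block; x along the spout, z up. Block 36 mm long (x), 28 mm across its two free upright flats (y), from 25 mm below the point to 21 mm above; under it a collar, 44 mm diameter, 30 mm high. Grip the block from above across y, fingertips at most 23 mm below the point. The flats turn with the spout.
- elbow_mouth (a point): Centre of the spout's open end, 105 mm from the stub axis, level with elbow_block. The spout is a horizontal tube 26 mm in diameter, 31 mm at the lip. x points outward along the spout, z up. The stub stands on a fixed round white foot, 120 mm across, 20 mm high.
- elbow (a joint): Turn of the elbow on its thread, rad; grows clockwise seen from above (tightening), sinking 1 mm per rad. Starts between 0 and 0.5; the red line lies 1.8 to 3.1 rad further clockwise; stops at 0 and 4.2. It turns against about 0.1 N m of friction and stays where it is left.
- red_line (a point): The red line, 6 mm wide, runs radially from the stub over the white foot and the bench. Point: on the bench on the line's extension, 105 mm from the stub axis, straight below where the centre of the spout's open end belongs (the paint itself ends 90 mm from the axis). x points outward along the line, z up. Fixed.
- tray_place (a point): Centre of the yellow rectangular outline on the bench (112 mm along x, 92 mm along y, flat), 145 mm from the stub axis on the red line's extension; x points outward along the line. Fixed. A tray standing here has its near edge 10 mm inward of the spout's open end, under it (rim 28 mm high, spout's underside about 66 mm): bring it in low from the outer side.
- tray_center (a point): Loose blue drip tray, 0.11 to 0.22 kg: open pan 100 mm (x) by 80 mm (y), 28 mm high, with an upright grip fin in its middle, 40 mm long (x), 12 mm thick (y), its top 72 mm above the tray's underside. Point: tray centre, 36 mm above the underside, 36 mm below the fin's top; x along the fin, z up. Grip the fin across y near its top.
- nest: Fixed white moulded nest, 132 mm (x) by 112 mm (y), 36 mm high; its cavity, 106 by 86 mm, holds the tray with about 3 mm play all round. Cavity floor 13 mm above the bench. Origin under its centre, x along the long side.
- tipbox: Blue and clear lidded box, 75 by 110 mm, 56 mm high, to be left alone. Origin at the centre of its underside.
- bottle: Amber bottle with white cap, 64 mm diameter, 130 mm high, to be left alone. Origin at the centre of its underside.
- rack: Green rack of white tubes, 60 by 100 mm, 56 mm high, to be left alone. Origin at the centre of its underside.
Not all that is in view belongs to the job. Of the things shaped like the part that bears tray_center, the blue one is meant.

How it is judged:
By the outcome, as a careful person would: the job done as asked, in the order asked, and still so for the second after the job is handed in, with the robot touching nothing.
It also fails if it takes over 61 s, if anything falls off the work surface, if the arm or the gripper's body presses on something with over 40 N, if the wrist force passes 120 N, or if a joint passes its speed limit or range.

### The arm

A 7-joint arm with a two-finger parallel gripper is mounted at the origin on the work surface. World frame = base frame: x ahead of the robot, y to its left, z up, the work surface at z = 0. Lengths are in m, angles in degrees, forces in N, time in s.
With the tool pointing down it reaches from about 0.425 to 0.925 m from the base axis. Payload 6.8 kg.
Tool frame: the origin (TCP) lies at the very end of the fingers, on their centre line; the grasp point (between the pads) lies 19 mm behind it; z points along the fingers, y is the direction in which the jaws open and shut (so a half turn about z gives the same grasp; the last joint's range is limited). The gripper opens to 88 mm and grips with 3 to 60 N. Pads are 20 mm wide; open, the fingers measure 115 mm over their backs; the gripper's body (75 mm by 178 mm) begins 61 mm behind the grasp point.
Start: joints at [-75.464, 27.33, 1.283, 89.118, -0.659, 63.558, -4.761], TCP at [0.239, 0.631, 0.223] pointing down, gripper open.
Joint ranges: [-169.35, 169.35], [-19.33, 120.38], [-80.79, 83.38], [13.8, 139.57], [-78.32, 258.32], [9.67, 109.79], [-169.56, 169.56]. Speed limits (degrees/s): [136.94, 136.94, 180, 180, 180, 180, 180].

### API

Orientations are given as [roll, pitch, yaw] about the fixed x, y, z axes, in that order (R = Rz(yaw) Ry(pitch) Rx(roll)).
In Python, from rig import manip gives the robot as it stands.
- The arm moves only by the tool apply_moves, never from a script. Its argument "commands" is one flat list of numbers, 5 for each row, row after row: the opening, from -1 (shut) to 1 (fully open), so that 0 is half open, then the shift along the tool's x, y, z scaled (see below), then the turn about the tool's z scaled (see below). In form: [grip, dx, dy, dz, turn, grip, dx, dy, dz, turn, ...]. A call has exactly 10 rows; each row is the pose to reach, as a shift and turn from the pose measured when the call began, along the tool's axes at that moment; what a row does not reach only later rows make up. The controller multiplies each number of a shift by 50 cm and each number of a turn by 0.5 rad. A row lasts 1/10 s, in which the tool goes at most 50 mm and 8.59 degrees, less where a joint would pass 70% of its speed; a pose out of reach is approached as far as the arm can. A call with a number of a shift or a turn outside -1 to 1 is refused whole. A call with a gripper value outside its range is refused whole. The fingers move at their own pace and stop on an object; "force" is the grip in N (left out, the last holds). Time passes only in rows, so rows that repeat a pose let the fingers close, or fill a call up. It gives the time, the measured TCP pose, the force and the opening at its end, in the units of the state.
- manip.state(): the state, without advancing time (a new reading comes with each control period).
- manip.capture(name): name is "side" or "top"; returns a dict with "image" (420x560x3 uint8, red, green, blue), "fx", "fy", "cx", "cy" (pixels), "camera_from_world" (4x4, takes a point from world to camera coordinates). Camera axes: x right, y up, looking along -z (the intrinsics and any distortion apply to the point x, -y, -z); pixel columns grow to the right and rows downward; lengths in m; the calibration is good to about 2 mm. A picture is of the moment at which its call begins. There is no depth.
- manip.hand_in(): hands the job in, once; it reports no verdict.
The state is a dict: "clock": time; "qpos": joint angles; "qd": joint speeds; "joint_efforts": joint torques, N m; "position": TCP position; "orientation": TCP orientation; "ft_force": force on the tool from outside, world axes, zero at the start; "moment": the same for the moment, N m; "width": finger opening in m.
Only numpy, scipy, OpenCV 4.12 (cv2) and the standard library are available. Lean on these libraries where they do the work, as an engineer would, in place of code of your own. Each camera call takes 0.05 s, during which the arm holds its last target.

## Working session

There is one attempt and no reset: what is moved stays moved. The work goes in short steps, Python scripts to look and compute and a tool call to move; the robot and the scene stay as the last step left them, time stands still between calls to the robot, and variables do not carry over. Pictures are saved under pics/ and viewed, and the job is handed in when it is done.

Besides the shell and the picture viewer there is one more tool, called after "Emit:" as name(argument=value, ...) on one line, values as JSON. apply_moves: Moves the arm, as the interface text tells. Shifts and turns lie within -1 to 1; 1 stands for 50 cm of shift or 0.5 rad of turn. Its arguments: {"type":"object","properties":{"commands":{"type":"array","items":{"type":"number"}},"force":{"type":"number"}},"required":["commands"]}

```bash
mkdir -p pics; ls
python3 - <<'E'
from rig import manip
import cv2,numpy as np,pickle
for n in ("side","top"):
    c=manip.capture(n); cv2.imwrite(f"pics/{n}0.png",c["image"][:,:,::-1])
    pickle.dump(c,open(f"{n}0.pkl","wb"))
    print(n,[c[k] for k in("fx","fy","cx","cy")],[k for k in c]); print(np.round(c["camera_from_world"],4))
print(manip.state())
E
```

```text
pics
side [457.39245204968205, 457.39245204968205, 285.1549331813892, 199.44779013207486] ['image', 'fx', 'fy', 'cx', 'cy', 'camera_from_world']
[[ 0.9418 -0.3361 -0.0106 -0.5287]
 [ 0.185   0.4916  0.8509 -0.1679]
 [-0.2808 -0.8034  0.5251 -1.3859]
 [ 0.      0.      0.      1.    ]]
top [525.4685381232347, 525.4685381232347, 273.6577879532911, 213.28251969827622] ['image', 'fx', 'fy', 'cx', 'cy', 'camera_from_world']
[[ 0.003  -0.9999  0.0152 -0.0304]
 [ 0.9886  0.0053  0.1508 -0.5639]
 [-0.1508  0.0146  0.9885 -1.3432]
 [ 0.      0.      0.      1.    ]]
{'clock': 0.1, 'qpos': array([-75.46509932,  27.37100802,   1.2790614 ,  89.169324  ,
        -0.65757952,  63.55730761,  -4.76138123]), 'qd': array([-0.06708959, -0.01942394,  0.07657704, -0.1980821 ,  0.11907782,
        0.06061938, -0.00068477]), 'joint_efforts': array([ 5.08858924e-03, -5.84087455e+01,  1.54047389e+00, -2.73315990e+01,
       -5.42281859e-02,  1.29811015e-02,  6.38447682e-05]), 'position': array([0.23873212, 0.63082308, 0.22180367]), 'orientation': array([-1.79909982e+02,  7.18856596e-03,  1.59274056e+02]), 'ft_force': array([-0.44284987,  0.54694751,  0.01077444]), 'moment': array([ 0.08718774, -0.00800857, -0.00156942]), 'width': 0.08779003071975229}
```

View pics/side0.png

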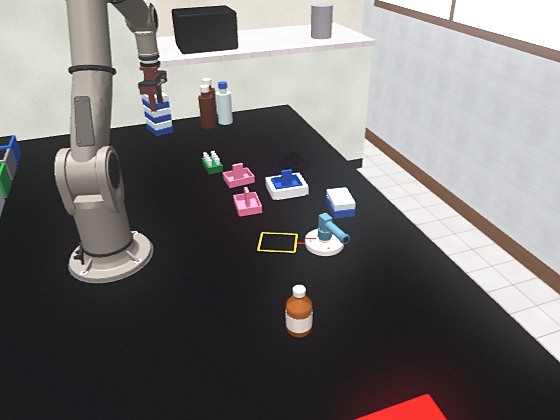

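View pics/top0.png

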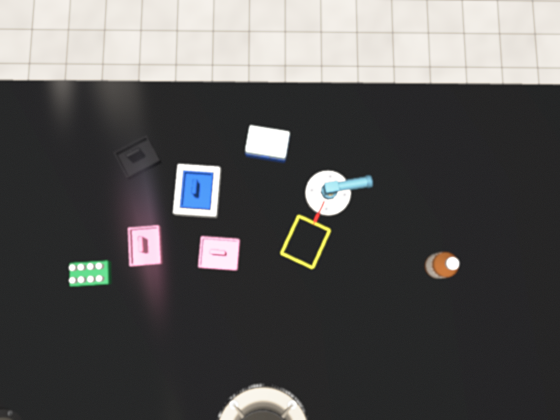

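Run:
```python
import pickle,cv2,numpy as np
t=pickle.load(open("top0.pkl","rb"))["image"][:,:,::-1]; s=pickle.load(open("side0.pkl","rb"))["image"][:,:,::-1]
def crop(im,x,y,w,h,k,n):
    c=cv2.resize(im[y:y+h,x:x+w],None,fx=k,fy=k,interpolation=cv2.INTER_CUBIC)
    for i in range(0,w,10): cv2.putText(c,str(x+i),(i*k,8),0,.3,(0,255,0)); cv2.line(c,(i*k,10),(i*k,15),(0,255,0))
    for i in range(0,h,10): cv2.putText(c,str(y+i),(0,i*k+3),0,.3,(0,255,0))
    cv2.imwrite("pics/"+n,c)
crop(t,270,160,115,115,5,"t_elbow.png"); crop(t,165,155,65,70,8,"t_tray.png")
crop(s,250,205,110,60,7,"s_elbow.png"); crop(s,255,160,65,45,10,"s_tray.png")
```

```text
(no output)
```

View pics/t_elbow.png

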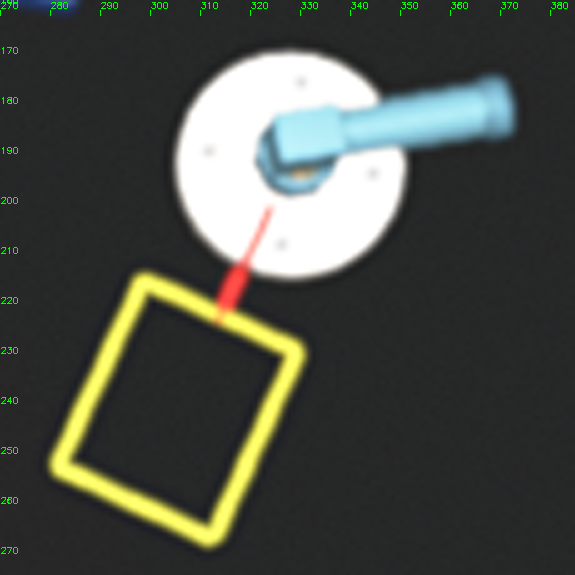

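View pics/t_tray.png

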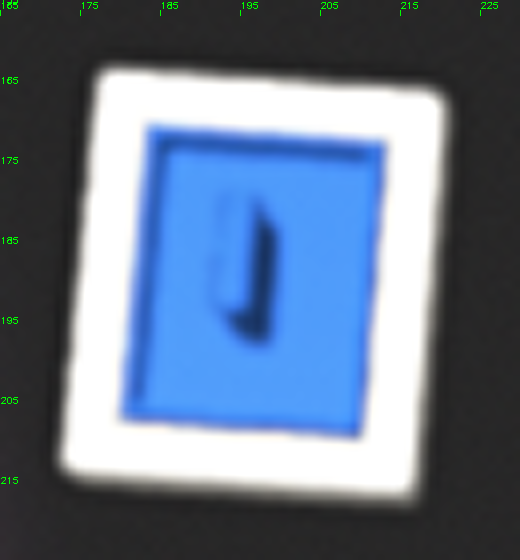

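View pics/s_elbow.png

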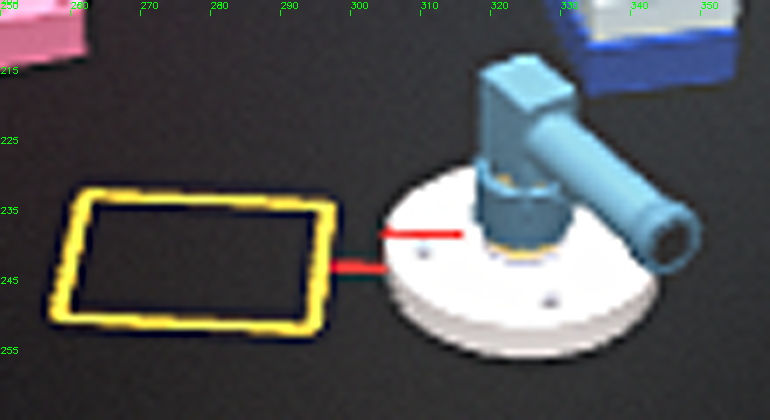

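View pics/s_tray.png

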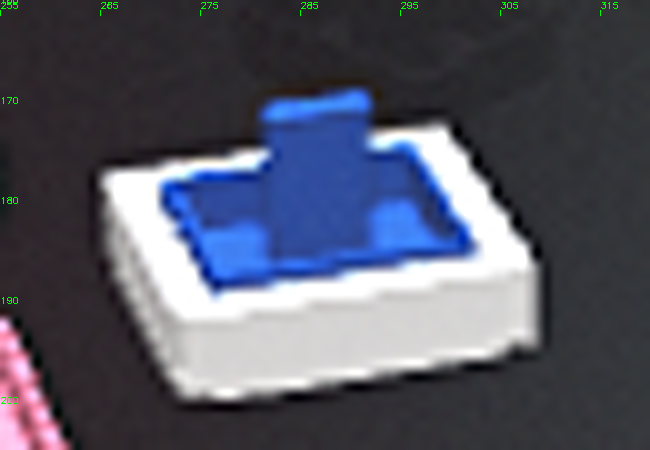

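```bash
cat > h.py <<'E'
import pickle,cv2,numpy as np
def proj(c,P):
    P=np.atleast_2d(P); M=np.asarray(c["camera_from_world"]); q=P@M[:3,:3].T+M[:3,3]
    return np.c_[c["cx"]+c["fx"]*q[:,0]/-q[:,2], c["cy"]-c["fy"]*q[:,1]/-q[:,2]]
def back(c,uv,z):
    uv=np.atleast_2d(uv).astype(float); M=np.asarray(c["camera_from_world"]); R=M[:3,:3]; o=-R.T@M[:3,3]
    d=np.c_[(uv[:,0]-c["cx"])/c["fx"],-(uv[:,1]-c["cy"])/c["fy"],-np.ones(len(uv))]@R
    return o+d*((z-o[2])/d[:,2])[:,None]
def hsv(c): return cv2.cvtColor(c["image"],cv2.COLOR_RGB2HSV)
def crop(im,x,y,w,h,k,n):
    c=cv2.resize(im[y:y+h,x:x+w,::-1],None,fx=k,fy=k,interpolation=cv2.INTER_CUBIC)
    for i in range(0,w,10): cv2.putText(c,str(x+i),(i*k,8),0,.3,(0,255,0)); cv2.line(c,(i*k,10),(i*k,15),(0,255,0))
    for i in range(0,h,10): cv2.putText(c,str(y+i),(0,i*k+3),0,.3,(0,255,0))
    cv2.imwrite("pics/"+n,c)
E
python3 - <<'E'
from h import *
T=pickle.load(open("top0.pkl","rb"));S=pickle.load(open("side0.pkl","rb"))
for n,c in (("top",T),("side",S)):
    H=hsv(c); m=((H[...,0]>22)&(H[...,0]<36)&(H[...,1]>120)&(H[...,2]>100)).astype(np.uint8)
    k,l,st,_=cv2.connectedComponentsWithStats(m); j=1+np.argmax(st[1:,4]); ys,xs=np.where(l==j)
    W=back(c,np.c_[xs,ys],0)[:,:2].astype(np.float32); r=cv2.minAreaRect(W); box=cv2.boxPoints(r)
    print(n,"yellow n",len(xs),"center",r[0],r[1],r[2]); 
    # red
    R=((H[...,0]<8)|(H[...,0]>172))&(H[...,1]>110)&(H[...,2]>120)
    ys,xs=np.where(R); box=(xs>250)&(xs<340)&(ys>195)&(ys<250); print("red px",np.c_[xs,ys][box].min(0),np.c_[xs,ys][box].max(0))
# foot: white blob
cand={}
for n,c,(x0,x1,y0,y1) in (("top",T,(295,362,160,225)),("side",S,(295,350,220,262))):
    H=hsv(c); m=np.zeros(H.shape[:2],np.uint8); m[y0:y1,x0:x1]=((H[...,1]<40)&(H[...,2]>225))[y0:y1,x0:x1]
    ys,xs=np.where(m); hull=cv2.convexHull(np.c_[xs,ys].astype(np.float32))
    W=back(c,hull[:,0],0.02)[:,:2].astype(np.float32); (cc,rr)=cv2.minEnclosingCircle(W); print(n,"foot",cc,rr, cv2.fitEllipse(W))
px=dict(
 top=dict(y=[(297.5,216),(329,231),(312,268),(281.5,253.5)]),
 side=dict(y=[(261.5,233),(297,235),(294.5,252),(258,250)]))
for n,c in (("top",T),("side",S)):
    W=back(c,px[n]["y"],0)[:,:2]; print(n,W.mean(0),W.round(4).tolist(), [np.linalg.norm(W[i]-W[i-1]) for i in range(4)])
nt=back(T,[(177.5,163.5),(220.5,166.5),(216.5,217),(172.5,214)],.036)[:,:2]; ns=back(S,[(266,177.5),(299.5,172.5),(308,186.5),(273.5,192)],.036)[:,:2]
for w in(nt,ns): print("nest",w.mean(0),w.round(4).tolist(),[np.linalg.norm(w[i]-w[i-1]) for i in range(4)])
tt=back(T,[(183.5,171),(213,173),(210,209.5),(180,207)],.041)[:,:2]; print("tray",tt.mean(0),tt.round(4).tolist(),[np.linalg.norm(tt[i]-tt[i-1]) for i in range(4)])
f=back(S,[(281,170.5),(292,169.5)],.085); print("fin side",f)
f=back(T,[(194,179.5),(191.5,194)],.085); print("fin top",f)
# elbow
print("block top T",back(T,[(324,184),(337.5,181.5),(338,190.5),(326,192.5)],.115).round(4).tolist())
print("mouth T",back(T,[(371,180.5)],.079),"mouth S",back(S,[(345.5,238.5)],.079))
E
```

```text
top yellow n 662 center (0.49511784315109253, -0.11400409787893295) (0.10401662439107895, 0.12426652014255524) 65.2829818725586
red px [313 212] [319 221]
side yellow n 173 center (0.4950425922870636, -0.11325781047344208) (0.09855714440345764, 0.11961114406585693) 65.22347259521484
red px [258 204] [315 243]
top foot (0.6257069110870361, -0.1743202805519104) 0.06043679639697075 ((0.6257365345954895, -0.17388580739498138), (0.1192522868514061, 0.12005020678043365), 99.59990692138672)
side foot (0.6165271401405334, -0.18586957454681396) 0.06754697859287262 ((0.6171623468399048, -0.18843485414981842), (0.10013112425804138, 0.13827566802501678), 7.570374965667725)
top [ 0.4925429  -0.11358402] [[0.5634, -0.0935], [0.5228, -0.1788], [0.4227, -0.1319], [0.4612, -0.0501]] [np.float64(0.11104731070564991), np.float64(0.09450556260885155), np.float64(0.11052799938305459), np.float64(0.09045006232902722)]
side [ 0.49491105 -0.11708815] [[0.4619, -0.0521], [0.5651, -0.1022], [0.5269, -0.1811], [0.4258, -0.133]] [np.float64(0.08862476238910447), np.float64(0.11478182074361729), np.float64(0.087
[... 423 characters left out ...]
at64(0.13175401176838616), np.float64(0.11061778286730684), np.float64(0.1292194416674836)]
tray [0.62563201 0.17657482] [[0.6771, 0.2128], [0.6722, 0.1342], [0.5735, 0.1401], [0.5798, 0.2192]] [np.float64(0.09756369062152152), np.float64(0.07882319831169961), np.float64(0.09883384199573815), np.float64(0.07942899218819019)]
fin side [[0.60993276 0.17814235 0.085     ]
 [0.64983797 0.1712442  0.085     ]]
fin top [[0.64453188 0.17813146 0.085     ]
 [0.60649811 0.1835477  0.085     ]]
block top T [[0.6285, -0.1538, 0.115], [0.6351, -0.1881, 0.115], [0.612, -0.189, 0.115], [0.6067, -0.1586, 0.115]]
mouth T [[ 0.64611546 -0.28039861  0.079     ]] mouth S [[ 0.65051921 -0.26773164  0.079     ]]
```

```bash
cat > fit.py <<'E'
from h import *
from scipy.optimize import minimize
def hull_mask(c,Ps,roi,k=4):
    x,y,w,h=roi; m=np.zeros((h*k,w*k),np.uint8)
    for P in Ps:
        uv=(proj(c,P)+.5-[x,y])*k-.5
        cv2.fillConvexPoly(m,cv2.convexHull(np.round(uv*16).astype(np.int32)),1,shift=4)
    return cv2.resize(m.astype(np.float32),(w,h),interpolation=cv2.INTER_AREA)
def elbow_parts(x,y,z,th):
    R=np.array([[np.cos(th),-np.sin(th),0],[np.sin(th),np.cos(th),0],[0,0,1]]); o=np.array([x,y,z])
    B=np.array([[a,b,e] for a in(-.018,.018) for b in(-.014,.014) for e in(-.025,.021)])
    t=np.linspace(0,2*np.pi,40)
    cy=lambda x0,x1,r:np.vstack([np.c_[np.full(40,q),r*np.cos(t),r*np.sin(t)] for q in(x0,x1)])
    col=np.vstack([np.c_[.022*np.cos(t),.022*np.sin(t),np.full(40,q)] for q in(-.055,-.025)])
    return [p@R.T+o for p in(B,cy(.0,.1,.013),cy(.092,.105,.0155),col)]
def elbow_seg(c,roi):
    x,y,w,h=roi; H=hsv(c)[y:y+h,x:x+w]
    return ((H[...,0]>88)&(H[...,0]<112)&(H[...,1]>60)&(H[...,2]>40)).astype(np.float32)
def fit_elbow(cs,p0):
    rois=dict(top=(295,155,90,75),side=(300,205,55,55)); segs={n:elbow_seg(c,rois[n]) for n,c in cs.items()}
    f=lambda p:sum(np.abs(hull_mask(c,elbow_parts(p[0],p[1],p[2],p[3]),rois[n])-segs[n]).sum() for n,c in cs.items())
    r=minimize(f,p0,method="Nelder-Mead",options=dict(initial_simplex=np.vstack([p0]+[np.array(p0)+d for d in np.diag([.005,.005,.005,.1])]),xatol=1e-5,fatol=.01,maxiter=600))
    return r.x,r.fun,{n:s.sum() for n,s in segs.items()}
E
python3 - <<'E'
from fit import *
T=pickle.load(open("top0.pkl","rb"));S=pickle.load(open("side0.pkl","rb"))
for cs in (dict(top=T,side=S),dict(top=T),dict(side=S)):
    x,f,n=fit_elbow(cs,[.626,-.174,.081,np.deg2rad(-79)]); print(x[:3].round(4),np.rad2deg(x[3]).round(2),f,n)
# tray fin top / tray / nest : sub-pixel corrected (-.5)
k=-.5
nt=back(T,np.array([(177.5,163.5),(220.5,166.5),(216.5,217),(172.5,214)])+k,.036)[:,:2]; ns=back(S,np.array([(266,177.5),(299.5,172.5),(308,186.5),(273.5,192)])+k,.036)[:,:2]
print(nt.mean(0),ns.mean(0)); 
tt=back(T,np.array([(183.5,171),(213,173),(210,209.5),(180,207)])+k,.041)[:,:2]; print("tray",tt.mean(0))
for a,b in((0,3),(1,2)): d=nt[a]-nt[b]; print("nest yaw",np.degrees(np.arctan2(d[1],d[0]))); d=tt[a]-tt[b]; print("tray yaw",np.degrees(np.arctan2(d[1],d[0])))
for a,b in((1,0),(2,3)): d=ns[a]-ns[b]; print("nest yaw side",np.degrees(np.arctan2(d[1],d[0])))
f=back(S,np.array([(281,170.5),(292,169.5)])+k,.085); print("fin side",f.mean(0))
E
```

```text
[ 0.6263 -0.177   0.0869] -80.3 260.625 {'top': np.float32(602.0), 'side': np.float32(568.0)}
[ 0.6283 -0.1776  0.0853] -80.69 156.6875 {'top': np.float32(602.0)}
[ 0.6276 -0.1731  0.0839] -79.81 95.9375 {'side': np.float32(568.0)}
[0.62787578 0.17824622] [0.62966379 0.17770375]
tray [0.62697531 0.17793288]
nest yaw -3.7444426428171034
tray yaw -3.7559856904454096
nest yaw -3.3574814239829625
tray yaw -3.4086153161952084
nest yaw side -3.3187303313230427
nest yaw side -3.1197086185967815
fin side [0.62949367 0.17897151 0.085     ]
```

```bash
cat > plan.py <<'E'
import sys,numpy as np
from scipy.spatial.transform import Rotation as R
from rig import manip
s=manip.state(); p=s["position"]; A=R.from_euler("xyz",s["orientation"],degrees=True)
print("t",round(s["clock"],2),"p",p.round(4),"o",s["orientation"].round(2),"F",s["ft_force"].round(1),"M",s["moment"].round(2),"w",round(s["width"],4),"q7",s["qpos"][6].round(1))
if __name__=="__main__":
  a=[float(v) for v in sys.argv[1:]]
  for i in range(0,len(a),4):
    d=A.inv().apply(np.array(a[i:i+3])-p)/.5; t=-((a[i+3]-s["orientation"][2]+180)%360-180)
    print(a[i:i+4],"->",d.round(4),round(np.deg2rad(t)/.5,4), "rows",np.ceil(max(np.linalg.norm(d)*.5/.05,abs(t)/8.59)))
E
python3 plan.py .45 .25 .223 130 .6265 -.1745 .2 99.8 .6265 -.1745 .12 99.8
```

```text
t 0.1 p [0.2387 0.6308 0.2218] o [-1.7991e+02  1.0000e-02  1.5927e+02] F [-0.4  0.5  0. ] M [ 0.09 -0.01 -0.  ] w 0.0878 q7 -4.8
[0.45, 0.25, 0.223, 130.0] -> [-0.6647 -0.5628 -0.0014] 1.0219 rows 9.0
[0.6265, -0.1745, 0.2, 99.8] -> [-1.2953 -1.2319  0.0457] 2.076 rows 18.0
[0.6265, -0.1745, 0.12, 99.8] -> [-1.2953 -1.2316  0.2057] 2.076 rows 18.0
```

Emit:
apply_moves(commands=[1,-0.665,-0.563,0,0.98,1,-0.665,-0.563,0,0.98,1,-0.665,-0.563,0,0.98,1,-0.665,-0.563,0,0.98,1,-0.665,-0.563,0,0.98,1,-0.665,-0.563,0,0.98,1,-0.665,-0.563,0,0.98,1,-0.665,-0.563,0,0.98,1,-0.665,-0.563,0,0.98,1,-0.665,-0.563,0,0.98], force=40)

```text
clock: 1.1
position: [0.4525, 0.244, 0.2223]
orientation: [-179.9, 0.2, 130.7]
ft_force: [0.2, -0.1, -0.1]
width: 0.0882
```

```bash
python3 plan.py .6265 -.1745 .17 99.8 .6265 -.1745 .065 99.8
```

```text
t 1.1 p [0.4525 0.244  0.2223] o [-1.7988e+02  1.6000e-01  1.3068e+02] F [ 0.2 -0.1 -0.1] M [-0.07 -0.01 -0.01] w 0.0882 q7 9.4
[0.6265, -0.1745, 0.17, 99.8] -> [-0.8614 -0.2815  0.1075] 1.0779 rows 10.0
[0.6265, -0.1745, 0.065, 99.8] -> [-0.8608 -0.281   0.3175] 1.0779 rows 10.0
```

Emit:
apply_moves(commands=[1,-0.861,-0.281,0.107,1,1,-0.861,-0.281,0.107,1,1,-0.861,-0.281,0.107,1,1,-0.861,-0.281,0.107,1,1,-0.861,-0.281,0.107,1,1,-0.861,-0.281,0.107,1,1,-0.861,-0.281,0.107,1,1,-0.861,-0.281,0.107,1,1,-0.861,-0.281,0.107,1,1,-0.861,-0.281,0.107,1])

```text
clock: 2.1
position: [0.6267, -0.1799, 0.1694]
orientation: [-179.9, 0.4, 101.7]
ft_force: [-0.3, 0.1, 0.4]
width: 0.0878
```

```bash
python3 plan.py .6265 -.1745 .11 99.8 .6265 -.1745 .065 99.8
python3 - <<'E'
from h import *
from rig import manip
for n,r in(("top",(270,150,120,90)),("side",(290,170,80,80))):
    c=manip.capture(n); pickle.dump(c,open(f"{n}1.pkl","wb")); crop(c["image"],*r,6,f"{n}1.png")
E
```

```text
t 2.1 p [ 0.6267 -0.1799  0.1694] o [-179.89    0.36  101.7 ] F [-0.3  0.1  0.4] M [-0.06  0.1  -0.02] w 0.0878 q7 36.1
[0.6265, -0.1745, 0.11, 99.8] -> [0.0114 0.002  0.1187] 0.0664 rows 2.0
[0.6265, -0.1745, 0.065, 99.8] -> [0.012  0.0022 0.2087] 0.0664 rows 3.0
```

View pics/side1.png

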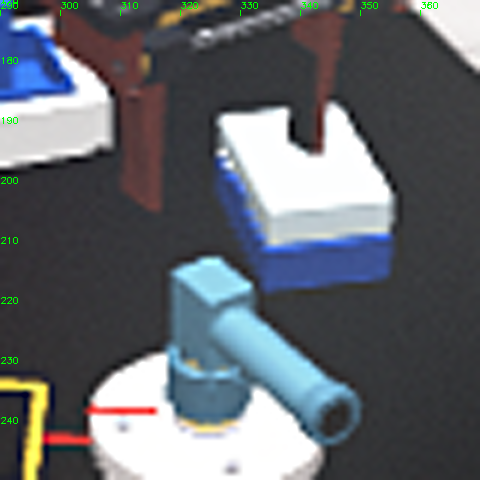

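View pics/top1.png

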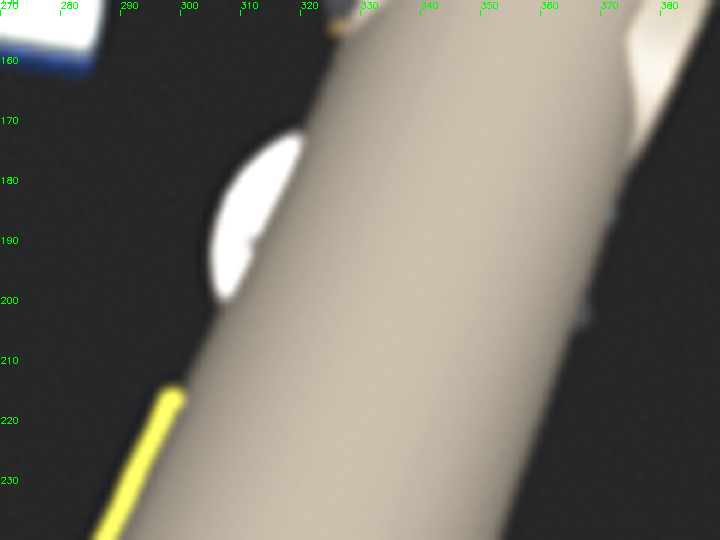

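Emit:
apply_moves(commands=[1,0.012,0.002,0.08,0.066,1,0.012,0.002,0.119,0.066,1,0.012,0.002,0.119,0.066,1,0.012,0.002,0.119,0.066,1,0.012,0.002,0.15,0.066,1,0.012,0.002,0.18,0.066,1,0.012,0.002,0.209,0.066,1,0.012,0.002,0.209,0.066,1,0.012,0.002,0.209,0.066,1,0.012,0.002,0.209,0.066])

```text
clock: 3.2
position: [0.6263, -0.1706, 0.0652]
orientation: [-179.9, 0.2, 99.9]
ft_force: [0.1, 1.2, 0.5]
width: 0.088
```

```bash
python3 plan.py .6265 -.1745 .065 99.8
python3 - <<'E'
from h import *
from rig import manip
c=manip.capture("side"); pickle.dump(c,open(f"side2.pkl","wb")); crop(c["image"],290,170,80,80,7,f"side2.png")
E
```

```text
t 3.2 p [ 0.6263 -0.1706  0.0652] o [-179.93    0.25   99.94] F [0.1 1.2 0.5] M [-0.03  0.02  0.01] w 0.088 q7 36.9
[0.6265, -0.1745, 0.065, 99.8] -> [-0.0077 -0.001   0.0005] 0.0049 rows 1.0
```

View pics/side2.png

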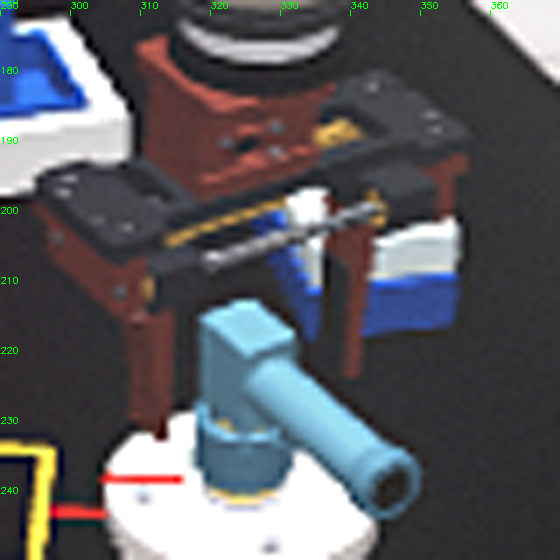

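Emit:
apply_moves(commands=[1,-0.008,-0.001,0,0,1,-0.008,-0.001,0,0,1,-0.008,-0.001,0,0,-1,-0.008,-0.001,0,0,-1,-0.008,-0.001,0,0,-1,-0.008,-0.001,0,0,-1,-0.008,-0.001,0,0,-1,-0.008,-0.001,0,0,-1,-0.008,-0.001,0,0,-1,-0.008,-0.001,0,0])

```text
clock: 4.25
position: [0.6266, -0.1747, 0.0654]
orientation: [-179.9, 0.3, 99.9]
ft_force: [-0.6, -0.0, -0.3]
width: 0.0354
```

```bash
python3 plan.py .6265 -.1745 .065 99.8
python3 - <<'E'
from h import *
from rig import manip
c=manip.capture("side"); pickle.dump(c,open(f"side3.pkl","wb")); crop(c["image"],290,170,80,80,7,f"side3.png")
E
```

```text
t 4.25 p [ 0.6266 -0.1747  0.0654] o [-179.95    0.25   99.94] F [-0.6 -0.  -0.3] M [-0.05  0.05 -0.02] w 0.0354 q7 37.3
[0.6265, -0.1745, 0.065, 99.8] -> [ 0.0004 -0.0002  0.0008] 0.005 rows 1.0
```

View pics/side3.png

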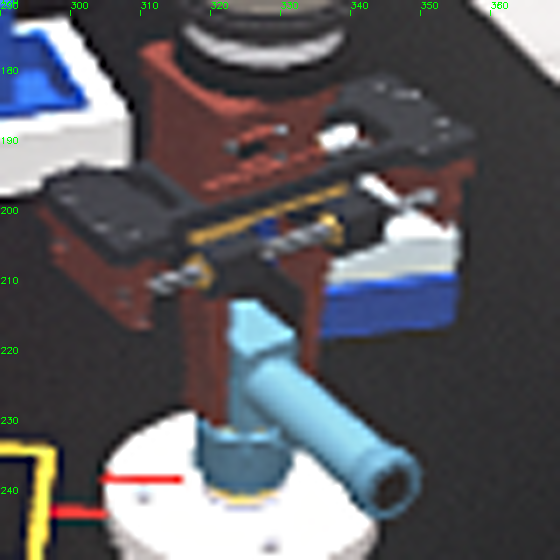

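Emit:
apply_moves(commands=[-1,0,0,0,0,-1,0,0,0,0,-1,0,0,0,0,-1,0,0,0,0,-1,0,0,0,0,-1,0,0,0,0.1,-1,0,0,0,0.2,-1,0,0,0,0.3,-1,0,0,0,0.4,-1,0,0,0,0.4])

```text
clock: 5.3
position: [0.6257, -0.1748, 0.0652]
orientation: [-179.9, 0.3, 88.4]
ft_force: [-5.1, 0.9, 3.0]
width: 0.0278
```

```bash
python3 plan.py .6265 -.1745 .065 99.8
python3 - <<'E'
from h import *
from rig import manip
c=manip.capture("side"); pickle.dump(c,open(f"side4.pkl","wb")); crop(c["image"],290,170,80,80,7,f"side4.png")
E
```

```text
t 5.3 p [ 0.6257 -0.1748  0.0652] o [-179.89    0.26   88.39] F [-5.1  0.9  3. ] M [-0.01  1.   -0.13] w 0.0278 q7 27.9
[0.6265, -0.1745, 0.065, 99.8] -> [0.0007 0.0016 0.0003] -0.3984 rows 2.0
```

View pics/side4.png

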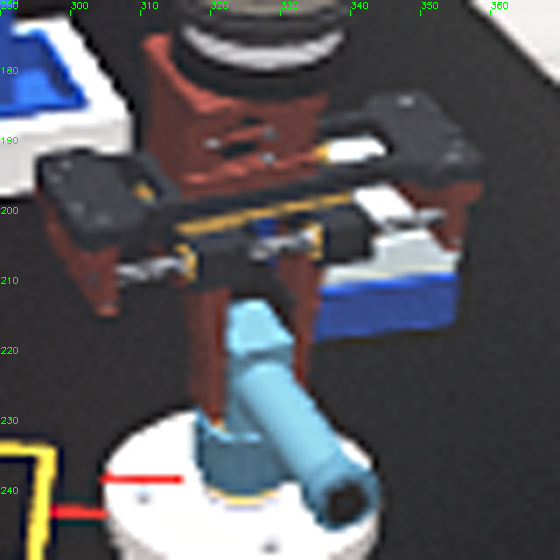

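Emit:
apply_moves(commands=[-1,0,-0.002,0,0.1,-1,0,-0.002,0,0.2,-1,0,-0.002,0.0005,0.3,-1,0,-0.002,0.0005,0.4,-1,0,-0.002,0.0005,0.52,-1,0,-0.002,0.001,0.64,-1,0,-0.002,0.001,0.76,-1,0,-0.002,0.001,0.88,-1,0,-0.002,0.001,1,-1,0,-0.002,0.001,1])

```text
clock: 6.35
position: [0.625, -0.1747, 0.0647]
orientation: [180.0, 0.3, 59.8]
ft_force: [-2.0, 0.6, 2.1]
width: 0.0277
```

```bash
python3 plan.py .6245 -.1745 .0642 -24.7
```

```text
t 6.35 p [ 0.625  -0.1747  0.0647] o [179.95   0.28  59.77] F [-2.   0.6  2.1] M [ 0.27  0.7  -0.08] w 0.0277 q7 4.8
[0.6245, -0.1745, 0.0642, -24.7] -> [-0.0002 -0.001   0.001 ] 2.9486 rows 10.0
```

Emit:
apply_moves(commands=[-1,0,-0.001,0,0.1,-1,0,-0.001,0,0.2,-1,0,-0.001,0.0005,0.3,-1,0,-0.001,0.0005,0.4,-1,0,-0.001,0.0005,0.52,-1,0,-0.001,0.001,0.64,-1,0,-0.001,0.001,0.76,-1,0,-0.001,0.001,0.88,-1,0,-0.001,0.001,1,-1,0,-0.001,0.001,1])

```text
clock: 7.35
position: [0.6245, -0.1742, 0.0642]
orientation: [179.9, 0.2, 31.2]
ft_force: [-1.5, 0.2, 3.5]
width: 0.028
```

```bash
python3 plan.py .6245 -.1745 .0642 -24.7
```

```text
t 7.35 p [ 0.6245 -0.1742  0.0642] o [179.86   0.23  31.17] F [-1.5  0.2  3.5] M [ 0.66  1.02 -0.04] w 0.028 q7 -18.4
[0.6245, -0.1745, 0.0642, -24.7] -> [-0.0004  0.0005  0.    ] 1.9503 rows 7.0
```

Emit:
apply_moves(commands=[-1,0,0,0,0.1,-1,0,0,0,0.2,-1,0,0,0.0005,0.3,-1,0,0,0.0005,0.4,-1,0,0,0.0005,0.52,-1,0,0,0.001,0.64,-1,0,0,0.001,0.76,-1,0,0,0.001,0.88,-1,0,0,0.001,1,-1,0,0,0.001,1])

```text
clock: 8.35
position: [0.6243, -0.1736, 0.0637]
orientation: [179.8, 0.2, 2.6]
ft_force: [-2.2, 0.1, 4.5]
width: 0.0277
```

```bash
python3 plan.py .6245 -.1745 .0642 -24.7
python3 - <<'E'
from h import *
from rig import manip
c=manip.capture("side"); pickle.dump(c,open(f"side5.pkl","wb")); crop(c["image"],270,170,90,90,6,f"side5.png")
E
```

```text
t 8.35 p [ 0.6243 -0.1736  0.0637] o [1.7984e+02 1.7000e-01 2.6000e+00] F [-2.2  0.1  4.5] M [ 1.21  0.96 -0.1 ] w 0.0277 q7 -41.8
[0.6245, -0.1745, 0.0642, -24.7] -> [ 0.0002  0.0019 -0.001 ] 0.9531 rows 4.0
```

View pics/side5.png

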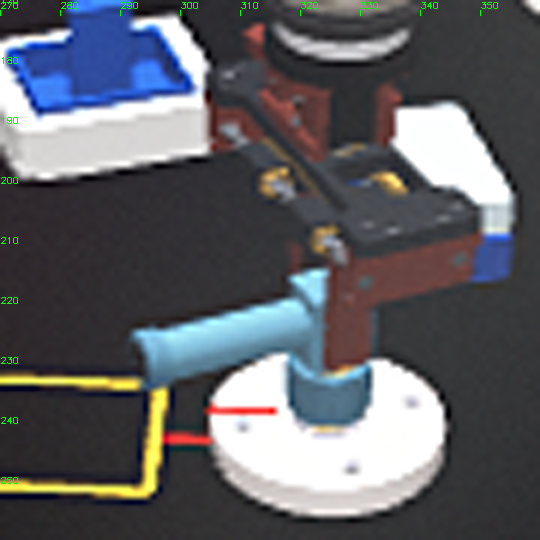

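Emit:
apply_moves(commands=[-1,0,0,0,0.1,-1,0,0,0,0.2,-1,0,0,0,0.32,-1,0,0,0.0005,0.44,-1,0,0,0.0005,0.56,-1,0,0,0.0005,0.68,-1,0,0,0.001,0.8,-1,0,0,0.001,0.955,-1,0,0,0.001,0.955,-1,0,0,0.001,0.955])

```text
clock: 9.4
position: [0.6245, -0.1729, 0.0632]
orientation: [179.8, 0.1, -24.6]
ft_force: [-2.8, 2.3, 4.4]
width: 0.0282
```

```bash
python3 plan.py .6245 -.1738 .0632 -24.75
python3 - <<'E'
from h import *
from rig import manip
c=manip.capture("side"); pickle.dump(c,open(f"side6.pkl","wb")); crop(c["image"],270,170,90,90,6,f"side6.png")
E
```

```text
t 9.4 p [ 0.6245 -0.1729  0.0632] o [ 1.7985e+02  1.0000e-01 -2.4550e+01] F [-2.8  2.3  4.4] M [ 1.39  0.68 -0.11] w 0.0282 q7 -64.5
[0.6245, -0.1738, 0.0632, -24.75] -> [0.0007 0.0015 0.    ] 0.0068 rows 1.0
```

View pics/side6.png

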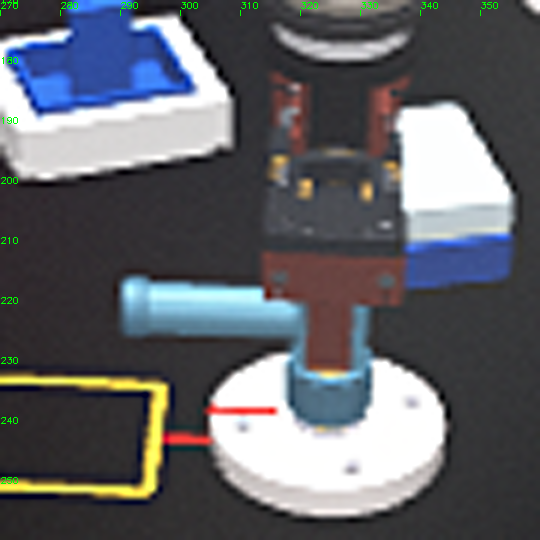

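Emit:
apply_moves(commands=[1,0,0,0,0.006,1,0,0,0,0.006,1,0,0,0,0.006,1,0,0,0,0.006,1,0,0,0,0.006,1,0,0,0,0.006,1,0,0,-0.08,0,1,0,0,-0.16,0,1,0,0,-0.24,0,1,0,0,-0.25,0])

```text
clock: 10.45
position: [0.6268, -0.1746, 0.1933]
orientation: [179.9, -0.3, -24.6]
ft_force: [0.6, -0.1, 0.8]
width: 0.0879
```

```bash
python3 plan.py .61 .178 .2 -4
```

```text
t 10.45 p [ 0.6268 -0.1746  0.1933] o [179.89  -0.33 -24.59] F [ 0.6 -0.1  0.8] M [ 0.02  0.14 -0.02] w 0.0879 q7 -69.9
[0.61, 0.178, 0.2, -4.0] -> [-0.324  -0.6271 -0.0164] -0.7189 rows 8.0
```

Emit:
apply_moves(commands=[1,-0.324,-0.627,-0.02,-0.719,1,-0.324,-0.627,-0.02,-0.719,1,-0.324,-0.627,-0.02,-0.719,1,-0.324,-0.627,-0.02,-0.719,1,-0.324,-0.627,-0.02,-0.719,1,-0.324,-0.627,-0.02,-0.719,1,-0.324,-0.627,-0.02,-0.719,1,-0.324,-0.627,-0.02,-0.719,1,-0.324,-0.627,-0.02,-0.719,1,-0.324,-0.627,-0.02,-0.719])

```text
clock: 11.45
position: [0.6098, 0.1761, 0.2016]
orientation: [179.7, -0.3, -4.1]
ft_force: [0.2, -0.4, 0.5]
width: 0.0878
```

```bash
python3 - <<'E'
from h import *
from fit import *
from rig import manip
cs={}
for n,r in(("top",(260,155,115,120)),("side",(250,150,100,100))):
    c=manip.capture(n); cs[n]=c; pickle.dump(c,open(f"{n}7.pkl","wb")); crop(c["image"],*r,5,f"{n}7.png")
p=proj(cs["side"],[[.6257,-.1736,.079]]); 
import fit
def fe(cs,p0):
    rois=dict(top=(275,155,90,75),side=(280,205,70,55)); segs={n:elbow_seg(c,rois[n]) for n,c in cs.items()}
    f=lambda p:sum(np.abs(hull_mask(c,elbow_parts(*p),rois[n])-segs[n]).sum() for n,c in cs.items())
    r=minimize(f,p0,method="Nelder-Mead",options=dict(initial_simplex=np.vstack([p0]+[np.array(p0)+d for d in np.diag([.005,.005,.005,.1])]),xatol=1e-5,fatol=.01,maxiter=600)); return r
for k in (dict(top=cs["top"]),dict(side=cs["side"]),cs):
    r=fe(k,[.6257,-.1736,.08,np.deg2rad(155)]); print(list(k),r.x[:3].round(4),np.degrees(r.x[3]),r.fun)
E
python3 plan.py .628 .178 .13 -3.5 .628 .178 .055 -3.5
```

```text
['top'] [ 0.6498 -0.1894 -0.0486] 155.72931498052046 135.9375
['side'] [ 0.6272 -0.1722  0.0807] 155.31448872496023 103.625
['top', 'side'] [ 0.6271 -0.1727  0.0818] 156.21477710532278 283.875
t 11.55 p [0.6101 0.1755 0.2019] o [179.76  -0.28  -4.2 ] F [ 0.3 -0.5 -0.1] M [-0.    0.15  0.01] w 0.0879 q7 -82.5
[0.628, 0.178, 0.13, -3.5] -> [ 0.0347 -0.0081  0.1439] -0.0243 rows 2.0
[0.628, 0.178, 0.055, -3.5] -> [ 0.0339 -0.0087  0.2939] -0.0243 rows 3.0
```

View pics/top7.png

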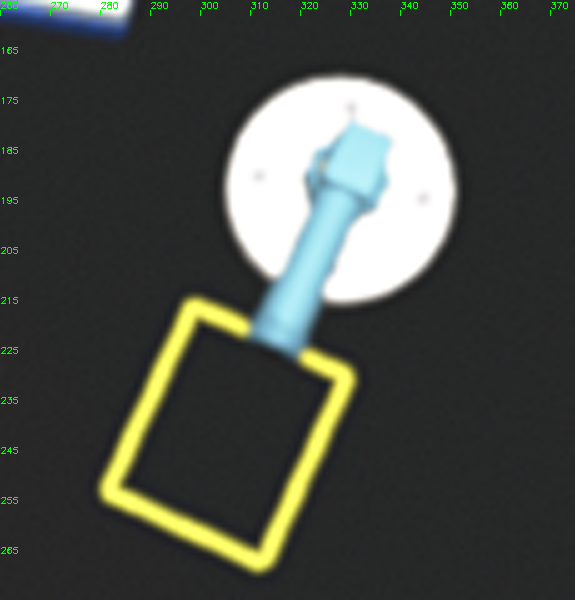

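View pics/side7.png

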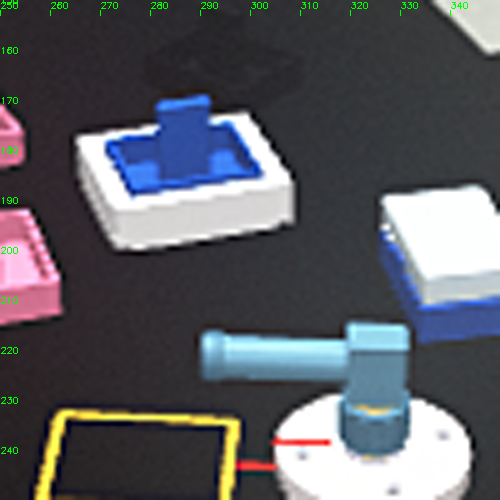

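Emit:
apply_moves(commands=[1,0.034,-0.008,0.08,-0.025,1,0.034,-0.008,0.144,-0.025,1,0.034,-0.008,0.2,-0.025,1,0.034,-0.008,0.25,-0.025,1,0.034,-0.008,0.296,-0.025,1,0.034,-0.008,0.296,-0.025,1,0.034,-0.008,0.296,-0.025,1,0.034,-0.008,0.296,-0.025,1,0.034,-0.008,0.296,-0.025,1,0.034,-0.008,0.296,-0.025])

```text
clock: 12.55
position: [0.6286, 0.1778, 0.055]
orientation: [179.8, -0.4, -3.5]
ft_force: [-0.0, -0.4, 0.2]
width: 0.0881
```

```bash
python3 plan.py .628 .178 .053 -3.5
python3 - <<'E'
from h import *
from rig import manip
c=manip.capture("side"); crop(c["image"],250,130,80,80,7,f"side8.png")
E
```

```text
t 12.55 p [0.6286 0.1778 0.055 ] o [179.8   -0.35  -3.48] F [-0.  -0.4  0.2] M [0.02 0.16 0.01] w 0.0881 q7 -75.8
[0.628, 0.178, 0.053, -3.5] -> [-0.0012 -0.0004  0.0039] 0.0007 rows 1.0
```

View pics/side8.png

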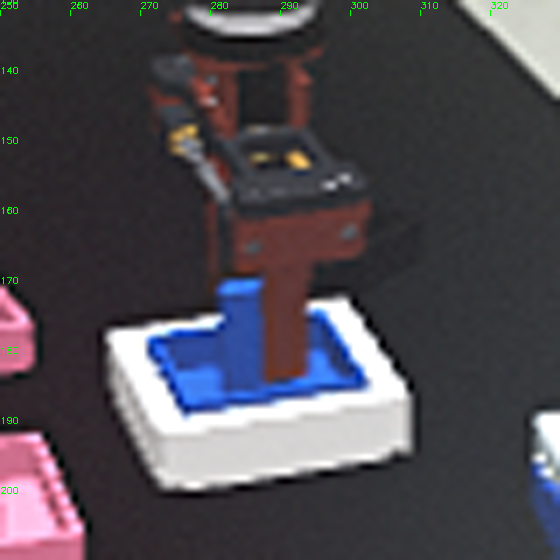

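Emit:
apply_moves(commands=[-1,-0.001,0,0.003,0,-1,-0.001,0,0.003,0,-1,-0.001,0,0.003,0,-1,-0.001,0,0.003,0,-1,-0.001,0,0.003,0,-1,-0.001,0,0.003,0,-1,-0.001,0,0.003,0,-1,-0.001,0,0.003,0,-1,-0.001,0,0.003,0,-1,-0.001,0,0.003,0], force=35)

```text
clock: 13.6
position: [0.6279, 0.178, 0.0533]
orientation: [179.8, -0.3, -3.5]
ft_force: [-0.8, 1.1, 4.0]
width: 0.0118
```

Emit:
apply_moves(commands=[-1,0,0,0,0,-1,0,0,0,0,-1,0,0,0,0,-1,0,0,0,0,-1,0,0,0,0,-1,0,0,0,0,-1,0,0,-0.01,0,-1,0,0,-0.02,0,-1,0,0,-0.03,0,-1,0,0,-0.04,0])

```text
clock: 14.6
position: [0.6279, 0.1781, 0.0738]
orientation: [179.8, -0.3, -3.5]
ft_force: [0.6, -0.2, -1.0]
width: 0.0119
```

```bash
python3 plan.py .6286 .1778 .16 -3.5
python3 - <<'E'
from h import *
from rig import manip
c=manip.capture("side"); crop(c["image"],250,130,80,80,7,f"side9.png")
E
```

```text
t 14.6 p [0.6279 0.1781 0.0738] o [179.81  -0.34  -3.47] F [ 0.6 -0.2 -1. ] M [-0.    0.16 -0.01] w 0.0119 q7 -76.6
[0.6286, 0.1778, 0.16, -3.5] -> [ 0.0025  0.001  -0.1724] 0.0011 rows 2.0
```

View pics/side9.png

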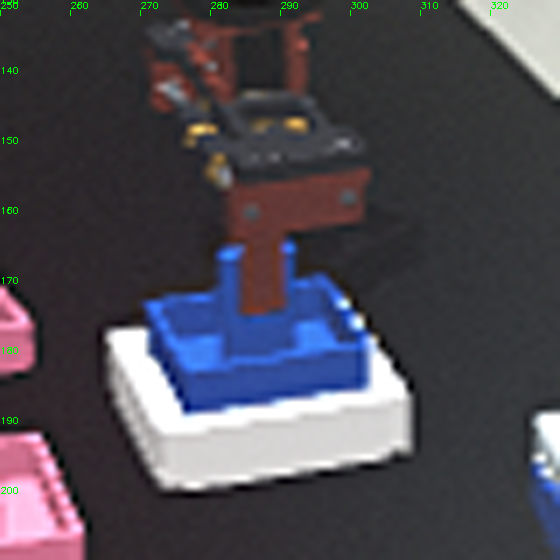

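```bash
python3 plan.py .6279 .1781 .16 -3.5 .4622 -.0982 .16 -24.7
```

```text
t 14.65 p [0.6284 0.178  0.0746] o [179.83  -0.4   -3.48] F [ 1.   0.3 -0.7] M [-0.04  0.14 -0.02] w 0.012 q7 -76.6
[0.6279, 0.1781, 0.16, -3.5] -> [ 0.0003  0.0004 -0.1708] 0.0008 rows 2.0
[0.4622, -0.0982, 0.16, -24.7] -> [-0.297   0.5721 -0.1712] 0.7408 rows 7.0
```

Emit:
apply_moves(commands=[-1,0,0,-0.08,0,-1,0,0,-0.171,0,-1,-0.02,0.04,-0.171,0.06,-1,-0.06,0.115,-0.171,0.15,-1,-0.1,0.19,-0.171,0.25,-1,-0.14,0.27,-0.171,0.35,-1,-0.18,0.35,-0.171,0.45,-1,-0.22,0.425,-0.171,0.55,-1,-0.26,0.5,-0.171,0.65,-1,-0.28,0.54,-0.171,0.7])

```text
clock: 15.65
position: [0.4693, -0.0854, 0.1601]
orientation: [-180.0, -0.4, -23.9]
ft_force: [-0.5, 0.5, -1.6]
width: 0.0118
```

```bash
python3 plan.py .4622 -.0982 .1 -24.7 .4622 -.0982 .046 -24.7
```

```text
t 15.65 p [ 0.4693 -0.0854  0.1601] o [-179.98   -0.41  -23.86] F [-0.5  0.5 -1.6] M [0.07 0.13 0.  ] w 0.0118 q7 -72.3
[0.4622, -0.0982, 0.1, -24.7] -> [-0.0035  0.0293  0.1202] 0.0295 rows 2.0
[0.4622, -0.0982, 0.046, -24.7] -> [-0.0042  0.0293  0.2282] 0.0295 rows 3.0
```

Emit:
apply_moves(commands=[-1,-0.003,0.029,0,0.03,-1,-0.003,0.029,0,0.03,-1,-0.003,0.029,0.04,0.03,-1,-0.003,0.029,0.09,0.03,-1,-0.004,0.029,0.14,0.03,-1,-0.004,0.029,0.18,0.03,-1,-0.004,0.029,0.21,0.03,-1,-0.004,0.029,0.224,0.03,-1,-0.004,0.029,0.224,0.03,-1,-0.004,0.029,0.224,0.03])

```text
clock: 16.65
position: [0.4632, -0.0978, 0.0484]
orientation: [-180.0, -0.4, -24.7]
ft_force: [0.2, 0.1, -1.7]
width: 0.0119
```

```bash
python3 plan.py .4943 -.1133 .046 -24.7
python3 - <<'E'
from h import *
from rig import manip
c=manip.capture("side"); pickle.dump(c,open(f"side10.pkl","wb"));crop(c["image"],240,170,110,90,6,f"side10.png")
c=manip.capture("top"); crop(c["image"],260,170,100,100,5,f"top10.png")
E
```

```text
t 16.65 p [ 0.4632 -0.0978  0.0484] o [-179.97   -0.44  -24.65] F [ 0.2  0.1 -1.7] M [ 0.02  0.11 -0.01] w 0.0119 q7 -61.9
[0.4943, -0.1133, 0.046, -24.7] -> [0.0695 0.0023 0.0054] 0.0016 rows 1.0
```

View pics/side10.png

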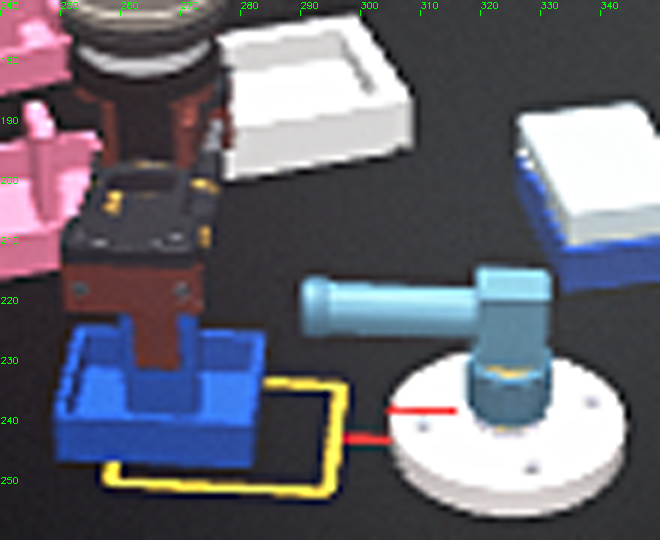

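View pics/top10.png

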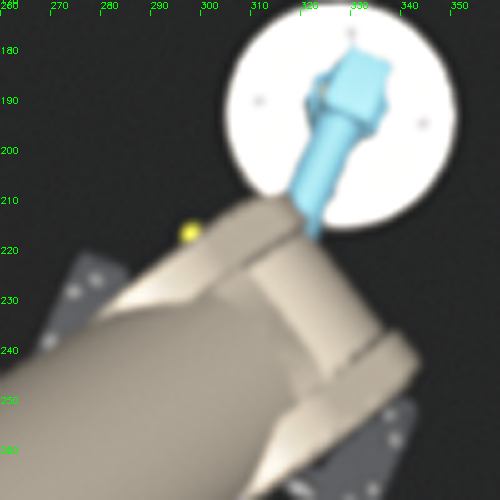

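Run:
```python
from fit import *
c=pickle.load(open("side10.pkl","rb")); roi=(235,205,70,55)
H=hsv(c)[roi[1]:roi[1]+roi[3],roi[0]:roi[0]+roi[2]]
seg=((H[...,0]>105)&(H[...,0]<125)&(H[...,1]>120)&(H[...,2]>50)).astype(np.float32)
def tray(x,y,z,th):
    R=np.array([[np.cos(th),-np.sin(th),0],[np.sin(th),np.cos(th),0],[0,0,1]])
    b=lambda hx,hy,z0,z1:np.array([[a,e,f] for a in(-hx,hx) for e in(-hy,hy) for f in(z0,z1)])@R.T+[x,y,z]
    return [b(.05,.04,0,.028)]
zz=.0084
# ignore fin/finger area: mask above rim back handled by weighting only outside columns
W=np.ones_like(seg); u0=255-roi[0]; W[:227-roi[1],:]=0; 
W[:, :]*=1
inner=hull_mask(c,[np.vstack(tray(.4632,-.0978,zz,np.deg2rad(-24.65)))*1],roi)
fing=np.zeros_like(seg); fing[:235-roi[1],260-roi[0]:274-roi[0]]=1
W=1-fing
f=lambda p:(W*np.abs(hull_mask(c,tray(p[0],p[1],zz,p[2]),roi)-seg)).sum()
p0=[.4632,-.0978,np.deg2rad(-24.65)]
r=minimize(f,p0,method="Nelder-Mead",options=dict(initial_simplex=np.vstack([p0]+[np.array(p0)+d for d in np.diag([.006,.006,.08])]),xatol=1e-5,fatol=.01))
print(r.x[:2],np.degrees(r.x[2]),r.fun,f(p0),seg.sum())
o=r.x[:2]-p0[:2]; a=np.deg2rad(-24.65); print("offset along fin",o@[np.cos(a),np.sin(a)]*1e3,"across",o@[-np.sin(a),np.cos(a)]*1e3)
```

```text
[ 0.46396481 -0.0989581 ] -24.357840692553715 28.1875 39.6875 728.0
offset along fin 1.1781297567247768 across -0.7335867359664714
```

Emit:
apply_moves(commands=[-1,0.015,0,0,0.001,-1,0.035,0.002,0,0.001,-1,0.055,0.002,0,0.001,-1,0.0675,0.002,0,0.001,-1,0.0675,0.002,0,0.001,-1,0.0675,0.002,0.004,0.001,-1,0.0675,0.002,0.008,0.001,-1,0.0675,0.002,0.012,0.001,-1,0.0675,0.002,0.015,0.001,-1,0.0675,0.002,0.015,0.001])

```text
clock: 17.75
position: [0.4932, -0.1128, 0.0413]
orientation: [-179.9, -0.4, -24.7]
ft_force: [-0.3, 0.2, -2.1]
width: 0.0116
```

```bash
python3 plan.py .4934 -.1129 .04 -24.7
python3 - <<'E'
from h import *
from rig import manip
c=manip.capture("side"); pickle.dump(c,open(f"side11.pkl","wb"));crop(c["image"],240,170,110,90,6,f"side11.png")
E
```

```text
t 17.75 p [ 0.4932 -0.1128  0.0413] o [-179.95   -0.45  -24.71] F [-0.3  0.2 -2.1] M [0.07 0.21 0.05] w 0.0116 q7 -61.3
[0.4934, -0.1129, 0.04, -24.7] -> [ 0.0004 -0.0001  0.0025] -0.0004 rows 1.0
```

View pics/side11.png

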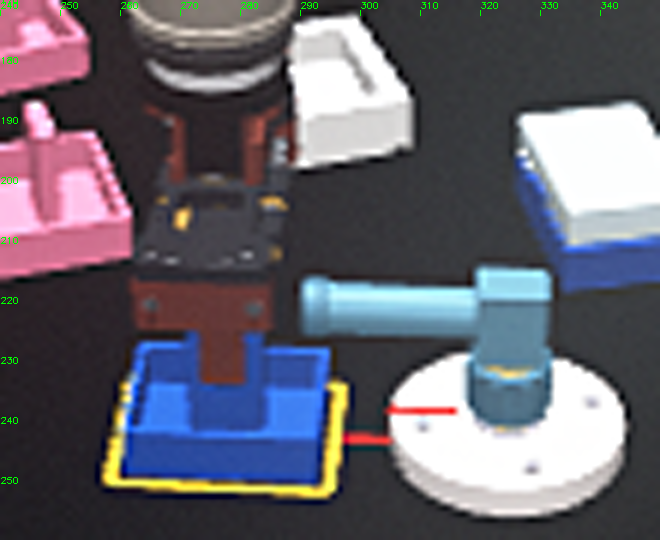

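Emit:
apply_moves(commands=[-1,0,0,0.001,0,-1,0,0,0.002,0,-1,0,0,0.003,0,-1,0,0,0.003,0,-1,0,0,0.003,0,0,0,0,0.003,0,0,0,0,0.003,0,0,0,0,0.003,0,0,0,0,0.003,0,0,0,0,0.003,0])

```text
clock: 18.8
position: [0.4933, -0.1129, 0.0398]
orientation: [-180.0, -0.5, -24.7]
ft_force: [-1.3, 1.1, 0.8]
width: 0.0437
```

```bash
python3 plan.py .4934 -.1129 .2 -24.7 .35 .35 .25 -24.7
```

```text
t 18.8 p [ 0.4933 -0.1129  0.0398] o [-179.95   -0.46  -24.71] F [-1.3  1.1  0.8] M [ 0.02  0.13 -0.  ] w 0.0437 q7 -61.1
[0.4934, -0.1129, 0.2, -24.7] -> [ 0.0028 -0.0004 -0.3203] -0.0004 rows 4.0
[0.35, 0.35, 0.25, -24.7] -> [-0.644  -0.7216 -0.425 ] -0.0004 rows 11.0
```

Emit:
apply_moves(commands=[0,0,0,-0.03,0,0,0,0,-0.08,0,0,0,0,-0.15,0,0,0,0,-0.23,0,0,0,0,-0.32,0,0,-0.05,-0.05,-0.4,0,0,-0.12,-0.12,-0.4,0,0,-0.19,-0.2,-0.4,0,0,-0.25,-0.28,-0.4,0,0,-0.3,-0.35,-0.4,0])

```text
clock: 19.8
position: [0.4289, 0.1044, 0.2387]
orientation: [-179.8, -0.4, -24.7]
ft_force: [1.7, 0.6, 0.2]
width: 0.0442
```

```bash
python3 plan.py .4 .35 .25 -24.7
```

```text
t 19.8 p [0.4289 0.1044 0.2387] o [-179.81   -0.36  -24.74] F [1.7 0.6 0.2] M [0.04 0.09 0.04] w 0.0442 q7 -122.2
[0.4, 0.35, 0.25, -24.7] -> [-0.2579 -0.422  -0.0229] -0.0013 rows 5.0
```

Emit:
apply_moves(commands=[0,-0.02,-0.05,0,-0.1,0,-0.05,-0.1,0,-0.2,0,-0.08,-0.15,0,-0.3,0,-0.1,-0.2,0,-0.4,0,-0.12,-0.24,0,-0.5,0,-0.12,-0.24,0,-0.6,0,-0.12,-0.24,0,-0.6,0,-0.12,-0.24,0,-0.6,0,-0.12,-0.24,0,-0.6,0,-0.12,-0.24,0,-0.6])

```text
clock: 20.8
position: [0.4246, 0.2381, 0.2387]
orientation: [-179.9, -0.4, -7.6]
ft_force: [0.8, 0.1, -0.1]
width: 0.0437
```

Run:
```python
from fit import *
from rig import manip
s=manip.state(); print(s["clock"],s["position"],s["qpos"].round(1),s["qd"].round(2))
cs={}
for n,r in(("side",(230,170,120,90)),("top",(260,165,115,110))):
    c=manip.capture(n); cs[n]=c; pickle.dump(c,open(f"{n}12.pkl","wb"));crop(c["image"],*r,5,f"{n}12.png"); cv2.imwrite(f"pics/{n}12full.png",c["image"][:,:,::-1])
# elbow yaw with fixed stub
rois=dict(top=(275,155,90,75),side=(280,205,70,55)); segs={n:elbow_seg(c,rois[n]) for n,c in cs.items()}
for n in cs:
  for x0,y0 in((.6257,-.1736),(.6265,-.1736)):
    b=[]
    for z in(.078,.080,.082):
        th=np.arange(152,160,.25); e=[np.abs(hull_mask(cs[n],elbow_parts(x0,y0,z,np.deg2rad(t)),rois[n])-segs[n]).sum() for t in th]
        b.append((z,th[int(np.argmin(e))],round(float(min(e)),1)))
    print(n,x0,b)
# tray via top rim
H=hsv(cs["top"]); m=((H[...,0]>103)&(H[...,0]<125)&(H[...,1]>120)&(H[...,2]>90)).astype(np.uint8); m[:205]=0; m[275:]=0; m[:,:270]=0; m[:,340:]=0
ys,xs=np.where(m); W=back(cs["top"],np.c_[xs,ys],.028)[:,:2].astype(np.float32); print("tray rim rect",cv2.minAreaRect(W))
```

```text
20.8 [0.42462886 0.23806676 0.23873167] [ -93.3   15.2   67.9  116.2  -16.4   58.6 -115.2] [-0.05 -0.04 -0.26 -0.18 -0.05  0.15  0.05]
side 0.6257 [(0.078, np.float64(152.0), 279.9), (0.08, np.float64(152.75), 255.3), (0.082, np.float64(155.5), 244.1)]
side 0.6265 [(0.078, np.float64(152.0), 267.6), (0.08, np.float64(153.0), 245.8), (0.082, np.float64(155.75), 234.3)]
top 0.6257 [(0.078, np.float64(156.5), 328.5), (0.08, np.float64(156.25), 332.9), (0.082, np.float64(156.25), 335.5)]
top 0.6265 [(0.078, np.float64(156.5), 333.4), (0.08, np.float64(156.0), 338.8), (0.082, np.float64(156.25), 341.2)]
tray rim rect ((0.49377402663230896, -0.11265202611684799), (0.07801438122987747, 0.1004462018609047), 65.35311889648438)
```

View pics/side12.png

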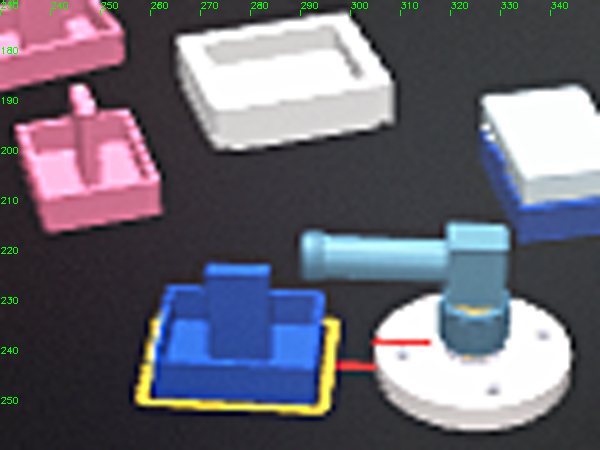

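View pics/top12.png

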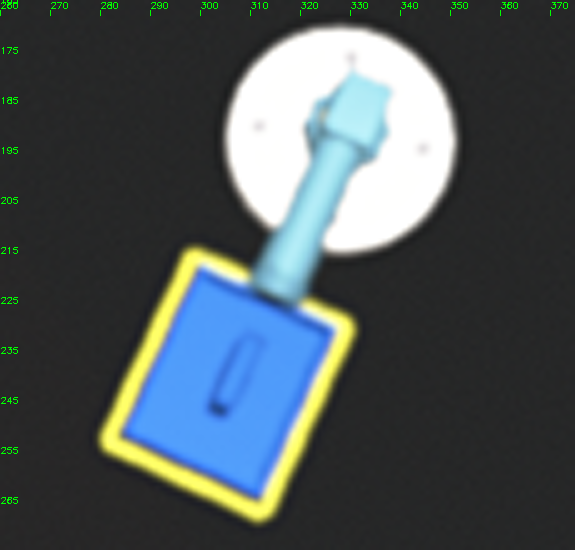

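View pics/top12full.png

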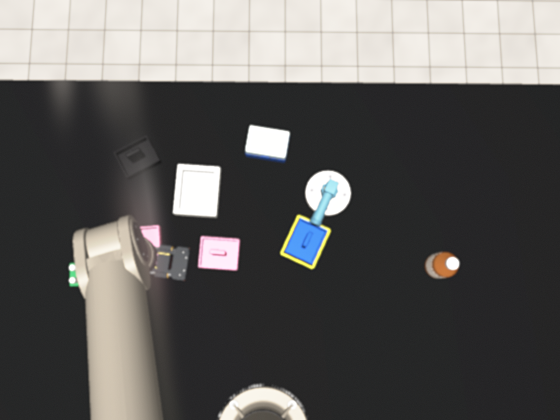

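Run:
```python
from fit import *
from scipy.ndimage import map_coordinates
st=np.array([.6257,-.1736])
for n,guess in(("top7",155.5),("top12",155.5),("side12",155.5),("top0",-80)):
    c=pickle.load(open(n+".pkl","rb")); H=hsv(c).astype(float); z=.080 if n!="top0" else .082
    im=c["image"].astype(float); sat=im[...,2]-im[...,0] # blue-red : cyan high, white/black/yellow ~low
    a=np.deg2rad(guess); d=np.array([np.cos(a),np.sin(a)]); nn=np.array([-d[1],d[0]])
    pts=[]
    for r in np.arange(.03,.088,.004):
        if n.startswith("top"): 
            t=np.linspace(-.025,.025,101); P=np.c_[st+r*d+t[:,None]*nn,np.full(101,z)]
        else:
            t=np.linspace(-.025,.025,101); P=np.c_[np.tile(st+r*d,(101,1)),z+t]
        uv=proj(c,P); v=map_coordinates(sat,[uv[:,1],uv[:,0]],order=1); h=v.max()/2
        i=np.where(v>h)[0]; pts.append((r,t[i].mean(),(t[i[-1]]-t[i[0]])))
    pts=np.array(pts); k=np.polyfit(pts[:,0],pts[:,1],1)
    print(n,"width",pts[:,2].mean().round(4),"slope deg",np.degrees(np.arctan(k[0])).round(2),"offset at mouth mm",(np.polyval(k,.105)*1e3).round(2),"at axis",(k[1]*1e3).round(2),"mid",(np.polyval(k,.0)*1e3).round(2))
```

```text
top7 width 0.0225 slope deg 0.03 offset at mouth mm 0.52 at axis 0.47 mid 0.47
top12 width 0.0225 slope deg 0.01 offset at mouth mm 0.49 at axis 0.47 mid 0.47
side12 width 0.0289 slope deg 0.5 offset at mouth mm 3.09 at axis 2.18 mid 2.18
top0 width 0.0252 slope deg -0.04 offset at mouth mm 1.14 at axis 1.21 mid 1.21
```

```bash
python3 -c "
from rig import manip
print(manip.hand_in()); print(manip.state()['clock'])"
```

```text
the job is handed in; nothing more can be done
None
the job is handed in; nothing more can be done
```

I screwed the elbow about 2.2 rad clockwise in a single grip, until its spout lay over the red line. I then lifted the blue tray from its nest and slid it in low from the outer side. It now stands inside the yellow outline with its near edge under the spout's end. I handed the job in at about 21 s with the gripper well clear.

**Spout:** in the last pictures the tube's centreline points at 155.5°, against about 155.3° for the red line and outline. A whole-shape fit of the elbow gave less consistent angles: about 156° from the top camera and 152–156° from the side, depending on the assumed height. I trusted the centreline, which agrees with the gripper's own reading of 155.4° when it let go.

**Tray:** it stands at 155.35°, with its centre within about 2 mm of the outline's centre, and yellow shows all round it in the top view.

**Forces and other things:** the wrist-force readings, taken after each move, stayed below about 6 N. I saw no change in the nest, the tip box, the bottle or the pink trays. The rack is mostly hidden by the arm in the last picture, so I did not fully check it.

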